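Load a test coupon under the sprung clip of a surface reader

TASK

Load the steel test coupon into the reader's sample carriage: press the clip's thumb tab fully down with one fingertip and, keeping it down, push the coupon along its track with the other fingertip, under the raised jaw, until it is fully home against the end stop. Then let the tab up so that the clip holds the coupon, and draw the hand clear. Only touch, press and push: do not pick up or tip the coupon, and leave the bottle, the column and the vial rack where they are.

Things in the scene. Friction and masses are not known exactly. Their poses are not given: they have to be found in the camera images.
- reader: Fixed reader: low light-grey housing, aluminium sample carriage run out of it. Origin on the bench below the clip's hinge pin, on the track's centre line; x = push direction, along the track to the housing; z up. All mm are in this frame. Carriage floor: 30 above the bench, 90 wide (y), from x -118. Housing: front at x 112, 240 deep, 260 wide, top 100 above the bench.
- track (a point): Point on the carriage floor, on the track's centre line at reader x -80. Two side guides, 3 high, with inner faces at y +-21, run from x -116 to -6 and lead the coupon to the stop. Behind x -118 the floor ends.
- stop (a point): Point on the face of the end stop (x -6), on the centre line, 4 above the carriage floor. The stop is a bar across the track, 5.5 high; the coupon's leading edge belongs against it. Beside it two hinge ears (x -6 to 6, 14.5 to 18.5 either side of the centre line) rise 13 above the floor.
- clip_hinge (a joint): Clip angle about its pin, rad: 0 closed at rest, 0.42 thumb tab fully down on its limit and jaw fully up, about 0.16 with the jaw resting on the coupon. The spring always closes it: at the tab's middle about 4 N to start, 6.5 N to hold fully down; 10 N at x 14.
- clip: Sprung clip: bent steel strip that see-saws on a pin across the track. Origin on the pin: reader x 0, y 0, 38 above the bench. Jaw on the -x side, thumb tab on the +x side (next to the housing). The tab is flat, 26 wide (y), and slants up away from the pin when closed; fully down it is level, spans reader x 6 to 40, top 3 above the carriage floor.
- tab (a point): Middle of the thumb tab's top face, 22 from the pin along the tab; moves with the clip. 12.4 above the carriage floor when closed, 3 when fully down.
- lip (a point): Centre of the jaw's rolled lip, a round bar of radius 2.5 and 24 wide across the track; moves with the clip. Closed it lies at reader x -18, so its near side is at x -20.5 and its underside 5 above the floor: it blocks the 8 thick coupon. Fully open its underside is about 12.5 above the floor.
- coupon: Loose steel test coupon: flat plate 32 along the track (x) by 40 across (y) by 8 thick, about 80 g, small dark hang hole. Origin: centre of its underside; x = push direction. Starts flat between the guides (1 clearance each side), leading edge 6 to 50 short of the closed lip. Home: leading edge on the stop, origin at reader x -22.
- reagent_bottle: Bystander: glass bottle with blue cap, 70 diameter, 140 tall; origin at the centre of its underside.
- column: Bystander: steel chromatography column lying on the bench, 174 long, 14 thick; origin below its middle, x along it.
- vial_rack: Bystander: grey rack 58 x 110 x 30 with small vials up to 46 high; origin at the centre of its underside.
Mind the look-alikes: they are no part of the job. There is more than one size of the coupon; the job needs the largest.

How it is judged:
By the outcome, as a careful person would: the job done as asked, in the order asked, and still so for the second after the job is handed in, with the robot touching nothing.
It also fails if it takes over 54 s, if anything falls off the work surface, if the arm or the gripper's body presses on something with over 40 N, if the wrist force passes 120 N, or if a joint passes its speed limit or range.

ROBOT

A 7-joint arm with a two-finger parallel gripper is mounted at the origin on the work surface. World frame = base frame: x ahead of the robot, y to its left, z up, the work surface at z = 0. Lengths are in m, angles in rad, forces in N, time in s.
With the tool pointing down it reaches from about 0.4 to 0.925 m from the base axis. Payload 5.6 kg.
Tool frame: the origin (TCP) lies between the finger pads; the fingertips stand 25 mm ahead of it and the grasp point (between the pads) lies 6 mm ahead of it; z points along the fingers, y is the line along which they close (so a half turn about z gives the same grasp; the last joint's range is limited). The gripper opens to 85 mm and grips with 20 to 120 N. Pads are 22 mm wide; open, the fingers measure 114 mm over their backs; the gripper's body (76 mm by 85 mm) begins 54 mm behind the grasp point. The pads swing forward as they close: fully open they stand 13 mm farther back than shut.
Start: joints at [-1.346, 0.468, -0.012, 1.603, 0.006, 1.071, -0.056], TCP at [0.172, 0.627, 0.236] pointing down, gripper open.
Joint ranges: [-2.53, 2.53], [-0.31, 2.02], [-1.57, 1.55], [0.28, 2.44], [-1.29, 4.43], [0.15, 1.84], [-2.92, 2.92]. Speed limits (rad/s): [2.57, 2.57, 3.14, 3.14, 3.14, 3.14, 3.14].

INTERFACE

Orientations are given as a unit quaternion [w, x, y, z].
In Python, from rig import * gives the robot as it stands.
- The arm moves only by the tool play_rows, never from a script. Its argument "motion" is a list that holds one entry, the list of rows, each a list of 4 numbers: the shift along the tool's x, y, z in cm, then the turn about the tool's z in rad. In form: [[[dx, dy, dz, yaw], ...]]. A call has 1 to 12 rows; each row is the pose to reach, as a shift and turn from the pose commanded when the call began, along the tool's axes at that moment; what a row does not reach only later rows make up. A row lasts 1/12 s, in which the tool goes at most 41.7 mm and 7.16 degrees, less where a joint would pass 70% of its speed; a pose out of reach is approached as far as the arm can. A call with a gripper value outside its range is refused whole. "claw" is the closure, from 0 (fully open) to 1 (shut), set as the call begins (left out, the last holds). The fingers move at their own pace and stop on an object; "force" is the grip in N (left out, the last holds). Time passes only in rows, so rows that repeat a pose let the fingers close. It gives the time, the measured TCP pose, the force, the opening and the grip force at its end, in the units of the state.
- state(): the state, without advancing time (a new reading comes with each control period).
- capture(name): name is "scene" or "top" or "wrist"; returns a dict with "img" (480x640x3 uint8, blue, green, red), "K" (3x3 intrinsics, pixels), "k1" (the pictures are not rectified: a ray, as slopes to the right and down, at radius r is drawn at 1 + k1 r^2 times it, then the intrinsics apply), "origin" and "attitude" of the camera in the world. Camera axes: x right, y up, looking along -z (the intrinsics and any distortion apply to the point x, -y, -z); pixel columns grow to the right and rows downward; lengths in m; the calibration is good to about 2 mm. A picture is of the moment at which its call begins. There is no depth.
- finish_job(): hands the job in; it is judged then, once.
The state is a dict: "time_s": time; "joint_positions": joint angles; "qd": joint speeds; "tau": joint torques, N m; "tool_pos": TCP position; "tool_rot": TCP orientation; "force": force on the tool from outside, world axes, zero at the start; "moment": the same for the moment, N m; "gripper_width": finger opening in m; "gripper_force": force on a finger pad.
Only numpy, scipy, OpenCV 4.12 (cv2) and the standard library are available. Lean on these libraries where they do the work, as an engineer would, in place of code of your own. Each camera call takes 0.05 s, during which the arm holds its last target. There are 200 camera calls.

## Working session

There is one attempt and no reset: what is moved stays moved. The work goes in short steps, Python scripts to look and compute and a tool call to move; the robot and the scene stay as the last step left them, time stands still between calls to the robot, and variables do not carry over. Pictures are saved under pics/ and viewed, at most 10 in all, crops included, and the job is handed in when it is done.

Besides the shell and the picture viewer there is one more tool, called by a JSON object that holds its "api" and its "payload". play_rows: Moves the arm, as the interface text tells. Its arguments: {"type":"object","properties":{"motion":{"type":"array"},"claw":{"type":"number"},"force":{"type":"number"}},"required":["motion"]}

```bash
mkdir -p pics; ls
python3 - <<'E'
from rig import *
import cv2
s=state();print({k:s[k] for k in('time_s','tool_pos','tool_rot','force','gripper_width')})
for n in('scene','top'):
    c=capture(n);cv2.imwrite(f'pics/{n}0.png',c['img']);print(n,c['K'],c['k1'],c['origin'],c['attitude'])
E
```

```text
pics
{'time_s': 0.0, 'tool_pos': array([0.17190659, 0.62627891, 0.23520041]), 'tool_rot': array([-5.51873409e-05,  1.33519124e-01,  9.91045823e-01, -9.04286636e-04]), 'force': array([0.62815073, 0.27545737, 0.0045387 ]), 'gripper_width': 0.08561123059576865}
scene [[610.59386167   0.         322.68918234]
 [  0.         610.59386167 245.24707881]
 [  0.           0.           1.        ]] -0.17072619253606797 [0.8771422  0.43406539 0.78267338] [0.3820943  0.11729292 0.26405921 0.87779214]
top [[548.93196751   0.         305.31360674]
 [  0.         548.93196751 246.38559936]
 [  0.           0.           1.        ]] -0.1696194702478164 [0.43636267 0.11584663 0.77076763] [-0.6950082  -0.04652036  0.03276203  0.71674689]
```

View pics/scene0.png

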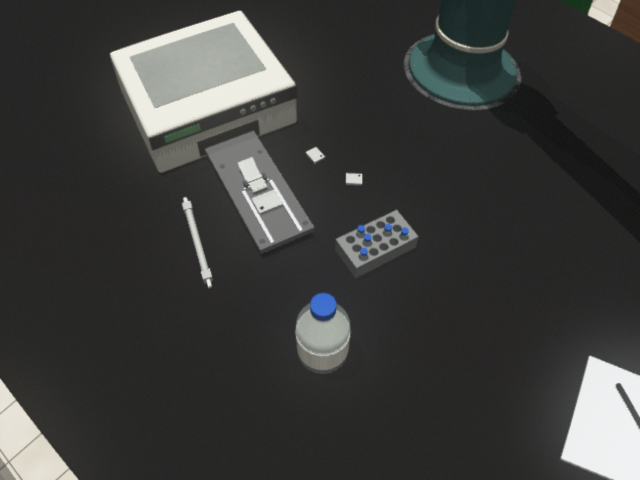

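View pics/top0.png

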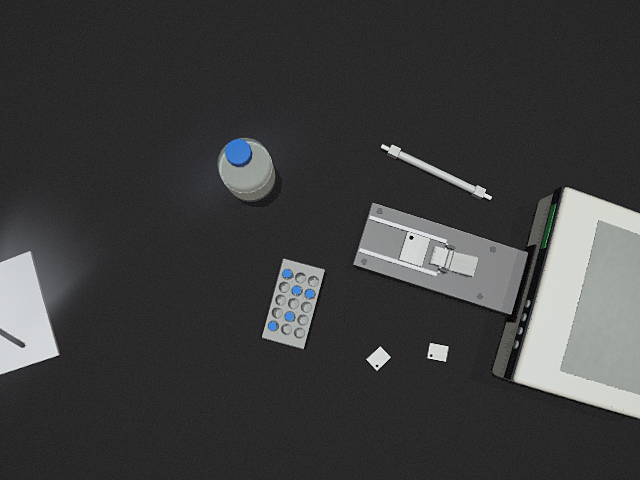

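Both pictures show the reader, with the coupon on the track just before the clip (top image, coupon ~(413,248), clip ~(453,260)). Next I zoom in.

```bash
cat > h.py <<'E'
import numpy as np,cv2
from rig import *
from scipy.spatial.transform import Rotation as R
def rot(q): return R.from_quat(np.r_[q[1:],q[0]]).as_matrix()
def w2p(c,P):
    p=(np.atleast_2d(P)-c['origin'])@rot(c['attitude']); s=np.c_[p[:,0],-p[:,1]]/-p[:,2:]
    s=s*(1+c['k1']*(s**2).sum(1,keepdims=True)); K=c['K']; return s*[K[0,0],K[1,1]]+[K[0,2],K[1,2]]
def p2w(c,px,z):
    s=cv2.undistortPoints(np.float64(px).reshape(-1,1,2),c['K'],np.array([c['k1'],0,0,0.]))[:,0]
    d=np.c_[s[:,0],-s[:,1],-np.ones(len(s))]@rot(c['attitude']).T
    return c['origin']+d*((z-c['origin'][2])/d[:,2])[:,None]
def crop(img,x,y,w,h,f,name): cv2.imwrite(name,cv2.resize(img[y:y+h,x:x+w],None,fx=f,fy=f,interpolation=cv2.INTER_CUBIC))
E
python3 - <<'E'
from h import *
c=capture('top');crop(c['img'],345,195,190,130,4,'pics/t1.png')
c=capture('scene');crop(c['img'],195,125,130,135,4,'pics/s1.png')
E
```

```text
(no output)
```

View pics/t1.png

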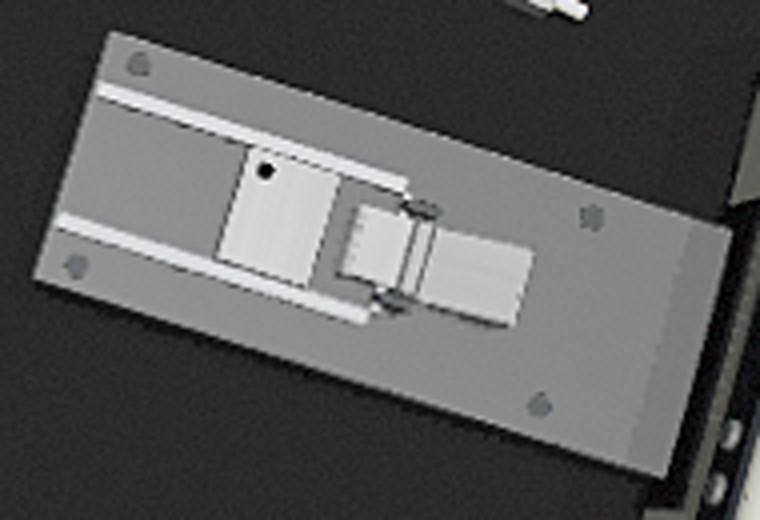

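View pics/s1.png

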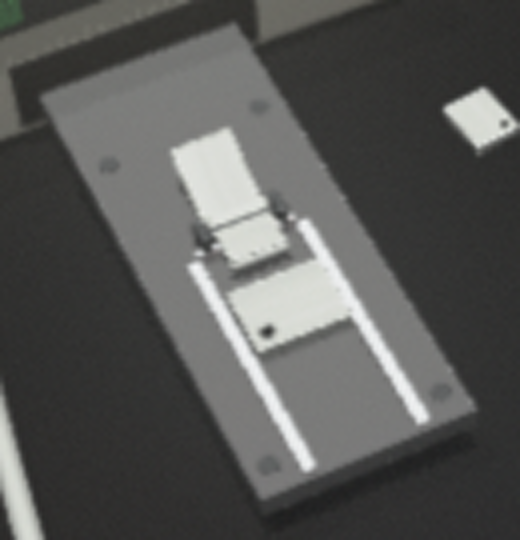

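Carriage corners and coupon corners are clear in both crops (top crop: rear corners (110,32),(35,280); coupon corners (248,148),(340,178),(308,287),(218,257); scene crop: rear corners (265,502),(475,408)). Now I fit the poses.

Run:
```python
from h import *
from scipy.optimize import least_squares
obj=np.array([[-118,45,30],[-118,-45,30],[112,45,30],[112,-45,30]])/1e3
cams={n:capture(n) for n in('top','scene')}
px={'top':np.array([[110,32],[35,280],[730,230],[665,477]])/4+[345,195],'scene':np.array([[265,502],[475,408],[42,97],[237,25]])/4+[195,125]}
def T(p,o): 
    c,s=np.cos(p[2]),np.sin(p[2]); return np.c_[p[0]+c*o[:,0]-s*o[:,1],p[1]+s*o[:,0]+c*o[:,1],o[:,2]]
def fit(ns):
    f=lambda p:np.concatenate([(w2p(cams[n],T(p,obj))-px[n]).ravel() for n in ns])
    r=least_squares(f,[.6,.1,-.3],x_scale=[.1,.1,.1]);print(ns,r.x.round(4),np.degrees(r.x[2]),r.fun.round(1));return r.x
for n in(['top'],['scene']):
    fit(n)
p=fit(['top','scene'])
def inv(p,w):
    c,s=np.cos(p[2]),np.sin(p[2]);d=w[:,:2]-p[:2];return np.c_[c*d[:,0]+s*d[:,1],-s*d[:,0]+c*d[:,1]]*1e3
for n,q,z in[('top',[[248,148],[340,178],[308,287],[218,257]],.038),('top',[[408,180],[362,322]],.033),('top',[[420,208],[392,300]],.043),('top',[[532,248],[512,326]],.050),
 ('scene',[[230,290],[315,258]],.038),('scene',[[192,262],[303,220]],.033)]:
    off=np.array([345,195]) if n=='top' else np.array([195,125])
    print(n,inv(fit([n]),p2w(cams[n],np.array(q)/4+off,z)).round(1).tolist())
print(T(p,np.array([[-70,0,0],[22,0,0]])/1e3))
```

```text
['top'] [ 0.4963 -0.0601 -1.9076] -109.29567152901288 [-1.  -0.5 -1.4 -0.1  1.5 -0.1  1.   0.7]
['scene'] [ 0.4962 -0.0597 -1.9144] -109.68695014712233 [-0.5  0.4  1.4  1.  -0.7 -0.9 -0.3 -1.1]
['top', 'scene'] [ 0.4962 -0.0599 -1.9104] -109.45548768308711 [-0.9 -0.7 -1.5 -0.3  1.4  0.2  0.7  0.9 -0.3  0.3  1.5  0.7 -1.  -0.8
 -0.7 -1.1]
['top'] [ 0.4963 -0.0601 -1.9076] -109.29567152901288 [-1.  -0.5 -1.4 -0.1  1.5 -0.1  1.   0.7]
top [[-60.8, 19.0], [-28.0, 18.6], [-28.1, -20.1], [-60.1, -19.5]]
['top'] [ 0.4963 -0.0601 -1.9076] -109.29567152901288 [-1.  -0.5 -1.4 -0.1  1.5 -0.1  1.   0.7]
top [[-4.6, 25.9], [-6.3, -25.3]]
['top'] [ 0.4963 -0.0601 -1.9076] -109.29567152901288 [-1.  -0.5 -1.4 -0.1  1.5 -0.1  1.   0.7]
top [[-0.0, 16.2], [-0.6, -16.4]]
['top'] [ 0.4963 -0.0601 -1.9076] -109.29567152901288 [-1.  -0.5 -1.4 -0.1  1.5 -0.1  1.   0.7]
top [[38.7, 13.4], [39.2, -13.6]]
['scene'] [ 0.4962 -0.0597 -1.9144] -109.68695014712233 [-0.5  0.4  1.4  1.  -0.7 -0.9 -0.3 -1.1]
scene [[-27.1, 17.5], [-27.8, -18.4]]
['scene'] [ 0.4962 -0.0597 -1.9144] -109.68695014712233 [-0.5  0.4  1.4  1.  -0.7 -0.9 -0.3 -1.1]
scene [[-3.5, 24.0], [-4.2, -23.7]]
[[ 0.51956273  0.00607385  0.        ]
 [ 0.48891988 -0.080673    0.        ]]
```

```bash
cat >> h.py <<'E'
O=np.array([.4963,-.060]);Y=np.radians(-109.45)
ex=np.array([np.cos(Y),np.sin(Y)]);ey=np.array([-ex[1],ex[0]])
def go(rx,ry,z):
    s=state();M=rot(s['tool_rot']);t=np.r_[O+ex*rx/1e3+ey*ry/1e3,z]
    d=M.T@(t-s['tool_pos'])*100
    a=np.arctan2(*(-ex)[::-1])-np.arctan2(M[1,1],M[0,1])
    p=s['tool_pos'][:2]-O
    print('shift cm',d.round(2),'yaw',round(-a,4),'t',s['time_s'],'reader xy mm',(p@ex*1e3).round(1),(p@ey*1e3).round(1),'z',s['tool_pos'][2].round(4),'F',s['force'].round(1),'w',s['gripper_width'],'tilt',M[:2,2].round(4))
E
python3 -c "
from h import *
go(-28,0,.2)"
```

```text
shift cm [-49.65 -54.84   3.62] yaw 0.0716 t 0.3 reader xy mm -539.5 -534.4 z 0.2358 F [ 0.2 -0.7 -0.4] w 0.08532164219146922 tilt [-0.0001 -0.0006]
```

{"api": "play_rows", "payload": {"motion": [[[-3,-3.2,0,0.01],[-6,-6.5,0,0.02],[-9,-10,0,0.03],[-12,-13,0,0.04],[-15,-16.5,0,0.05],[-18,-20,0,0.06],[-21,-23,0,0.07],[-24,-26.5,0,0.0716],[-27,-30,0,0.0716],[-29,-32,0,0.0716],[-30,-33,0,0.0716],[-30,-33,0,0.0716]]], "claw": 0.17, "force": 20}}

```text
time_s: 1.3
tool_pos: [0.3767, 0.2235, 0.2366]
tool_rot: [0.001, 0.174, 0.985, -0.0]
force: [-0.1, 0.7, 0.4]
gripper_width: 0.0705
gripper_force: 0.0
```

```bash
python3 -c "
from h import *
go(-28,0,.16)"
```

```text
shift cm [-20.9  -19.75   7.7 ] yaw -0.0096 t 1.3 reader xy mm -227.5 -207.2 z 0.2366 F [-0.1  0.7  0.4] w 0.07049976406408344 tilt [ 0.0014 -0.001 ]
```

{"api": "play_rows", "payload": {"motion": [[[-3,-2.8,0,0],[-6,-5.6,0,0],[-9,-8.5,0,0],[-12,-11.3,1,0],[-15,-14,2,0],[-18,-17,4,0],[-20,-19,6,0],[-20.9,-19.75,7.5,0],[-20.9,-19.75,7.7,0],[-20.9,-19.75,7.7,0]]]}}

```text
time_s: 2.13
tool_pos: [0.5046, -0.0266, 0.1582]
tool_rot: [-0.001, 0.169, 0.986, -0.0]
force: [-0.4, 0.9, 0.3]
gripper_width: 0.0706
gripper_force: 0.0
```

```bash
python3 -c "
from h import *
go(-28,0,.09)
c=capture('wrist');cv2.imwrite('pics/w1.png',c['img']);print(c['K'],c['k1'],c['origin'],c['attitude'])"
```

```text
shift cm [-0.35 -0.62  6.82] yaw -0.0011 t 2.1333 reader xy mm -34.3 -3.3 z 0.1582 F [-0.4  0.9  0.3] w 0.07058727670992704 tilt [-0.0027 -0.0002]
[[362.83329995   0.         315.98035712]
 [  0.         362.83329995 244.46960973]
 [  0.           0.           1.        ]] -0.04037326266115856 [0.42664603 0.00145496 0.29615902] [ 0.80557418 -0.13393914 -0.09336872  0.56955495]
```

View pics/w1.png

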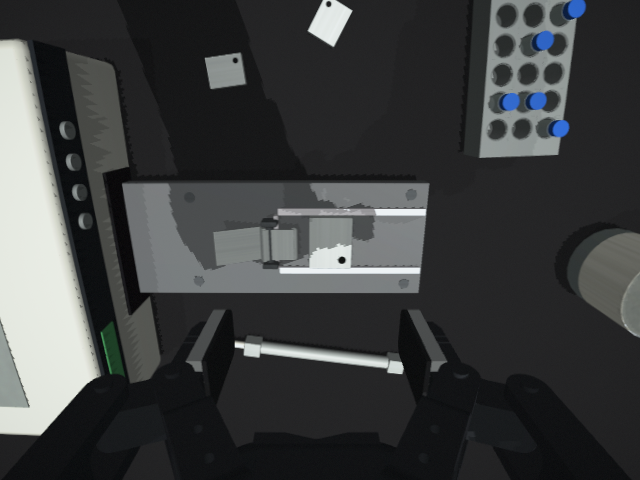

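The wrist view shows the coupon at x 310–352 px, y 218–268, clip tab end at x≈214, fingertips near (232,310) and (402,310).

Run:
```python
from h import *
c=capture('wrist');go(-28,0,.09)
def inv(w): d=w[:,:2]-O;return (np.c_[d@ex,d@ey]*1e3).round(1).tolist()
print('coupon',inv(p2w(c,[[310,218],[351,218],[352,268],[310,268]],.038)))
print('tab end',inv(p2w(c,[[214,233],[218,265]],.050)),'rear floor',inv(p2w(c,[[429,183],[418,293]],.030)))
print('guide end',inv(p2w(c,[[278,212],[280,270]],.033)),'start',inv(p2w(c,[[425,212],[420,270]],.033)))
s=state();M=rot(s['tool_rot'])
for z in(12,16,20,25):
  print(z,[w2p(c,s['tool_pos']+M@np.array([x,y,z])/1e3)[0].round() for x in(-11,11) for y in(-35,35)])
g=cv2.convertScaleAbs(c['img'][290:440,150:490],alpha=3);cv2.imwrite('pics/w2.png',cv2.resize(g,None,fx=2.3,fy=2.3,interpolation=2))
```

```text
shift cm [-0.31 -0.8   6.96] yaw 0.0019 t 2.2333 reader xy mm -35.9 -3.1 z 0.1596 F [-1.1  1.   0.1] w 0.07101292991405636 tilt [0.0003 0.0008]
coupon [[-30.9, -18.4], [-61.1, -18.4], [-63.1, 21.4], [-30.7, 21.4]]
tab end [[37.5, -10.4], [36.7, 14.2]] rear floor [[-118.7, -43.1], [-118.8, 46.8]]
guide end [[-7.0, -21.7], [-7.0, 25.2]] start [[-116.9, -21.9], [-117.6, 25.1]]
12 [array([243., 330.]), array([391., 330.]), array([240., 289.]), array([394., 289.])]
16 [array([245., 326.]), array([389., 326.]), array([242., 285.]), array([392., 285.])]
20 [array([246., 322.]), array([388., 322.]), array([243., 281.]), array([391., 281.])]
25 [array([248., 317.]), array([386., 317.]), array([245., 277.]), array([389., 277.])]
```

View pics/w2.png

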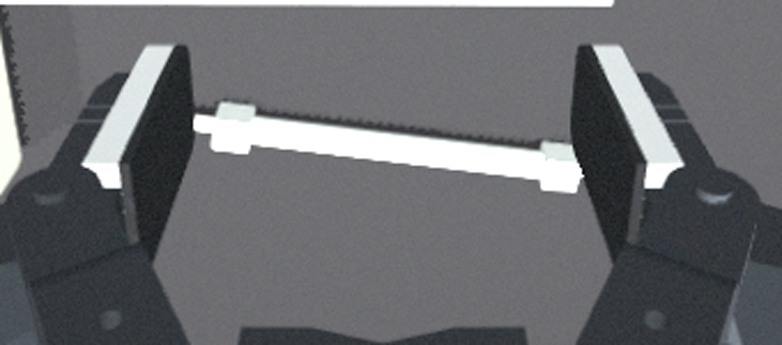

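{"api": "play_rows", "payload": {"motion": [[[-0.3,-0.8,1,0],[-0.3,-0.8,2.5,0],[-0.3,-0.8,4.2,0],[-0.3,-0.8,6,0],[-0.3,-0.8,7.0,0],[-0.3,-0.8,7.0,0],[-0.3,-0.8,7.0,0],[-0.3,-0.8,7.0,0]]], "claw": 0.15}}

```text
time_s: 2.9
tool_pos: [0.5063, -0.0347, 0.0903]
tool_rot: [0.001, 0.169, 0.986, 0.0]
force: [0.5, -0.3, 0.3]
gripper_width: 0.0727
gripper_force: 0.0
```

Run:
```python
from h import *
go(-28.3,0,.075)
c=capture('scene')
a=cv2.convertScaleAbs(c['img'][120:270,190:340],alpha=1.5)
d=capture('wrist')
b=cv2.convertScaleAbs(d['img'][200:420,170:470],alpha=2)
a=cv2.resize(a,(400,400),interpolation=2);b=cv2.resize(b,(400,293),interpolation=2)
cv2.imwrite('pics/p3.png',np.hstack([a,np.vstack([b,np.zeros((107,400,3),np.uint8)])]))
```

```text
shift cm [0.1  0.11 1.53] yaw 0.0007 t 2.9 reader xy mm -27.2 1.0 z 0.0903 F [ 0.5 -0.3  0.3] w 0.0726892360740585 tilt [0.002  0.0004]
```

View pics/p3.png

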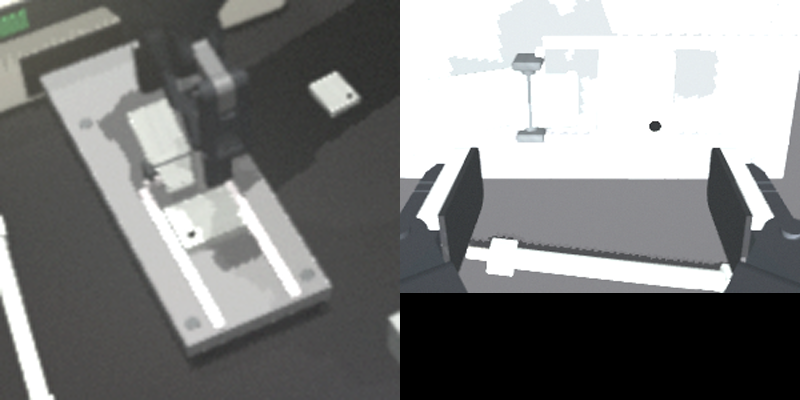

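Run:
```python
from h import *
c=capture('scene');d=capture('wrist');s=state();M=rot(s['tool_rot']);go(-28,0,.075)
im=cv2.convertScaleAbs(c['img'][90:270,170:370],alpha=2);im=cv2.resize(im,(800,720)[0:2] and (660,594),interpolation=2)
for z,col in((12,(0,0,255)),(-9,(0,255,0))):
  for y in(-36.4,36.4):
    for x in(-11,11):
      q=(w2p(c,s['tool_pos']+M@np.array([x,y,z])/1e3)[0]-[170,90])*3.3
      cv2.circle(im,tuple(int(v) for v in q),3,col,-1)
cv2.imwrite('pics/s4.png',im)
```

```text
shift cm [0.09 0.12 1.5 ] yaw 0.0001 t 3.1 reader xy mm -26.8 0.9 z 0.09 F [1.3 0.2 0.8] w 0.0724996835021327 tilt [0.0017 0.0003]
```

View pics/s4.png

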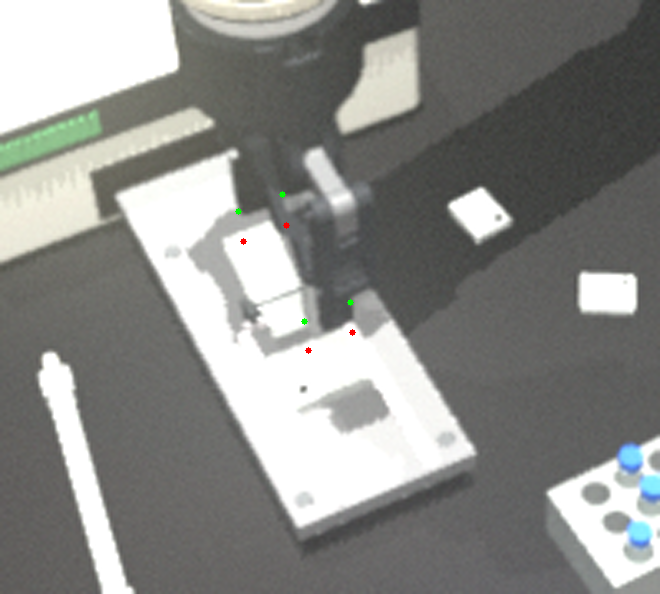

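Run:
```python
from h import *
from scipy.optimize import least_squares
d=capture('wrist');s=state();M=rot(s['tool_rot']);go(-28,0,.075)
px=np.array([[231.7,309.6],[233.5,351],[400,309.6],[398.7,351]])
print('cam in tool',M.T@(d['origin']-s['tool_pos']))
def f(p,g):
    C=np.array([[11,-g/2,0],[-11,-g/2,0],[11,g/2,0],[-11,g/2,0]])+p
    return (w2p(d,s['tool_pos']+C@M.T/1e3)-px).ravel()
for g in(71,76):
    r=least_squares(f,[0,0,12.],args=(g,));print(g,r.x,r.fun.round(1))
```

```text
shift cm [0.08 0.13 1.48] yaw 0.0 t 3.15 reader xy mm -26.7 0.8 z 0.0898 F [-0.3  0.2  1. ] w 0.07290605289539484 tilt [0.0013 0.0002]
cam in tool [ 0.08312398  0.00026937 -0.13792123]
71 [-2.13701285  0.16903065 -3.60075449] [-0.6 -1.5  1.6  1.5  0.9 -1.4 -1.8  1.6]
76 [-7.68000451  0.16245321  5.21375071] [-0.9 -0.2  1.1  0.1  1.2 -0.1 -1.3  0.2]
```

{"api": "play_rows", "payload": {"motion": [[[0.15,0.15,0.5,0],[0.15,0.15,1.0,0],[0.15,0.15,1.5,0],[0.15,0.15,2.0,0],[0.15,0.15,2.5,0],[0.15,0.15,2.5,0],[0.15,0.15,2.5,0]]]}}

```text
time_s: 3.73
tool_pos: [0.5042, -0.0334, 0.0637]
tool_rot: [-0.001, 0.169, 0.986, -0.0]
force: [0.1, -0.2, 0.9]
gripper_width: 0.0727
gripper_force: 0.0
```

Run:
```python
from h import *
go(-28.3,0,.06)
c=capture('scene');d=capture('top')
a=cv2.convertScaleAbs(c['img'][120:270,190:340],alpha=1)
b=cv2.convertScaleAbs(d['img'][190:330,350:490],alpha=1)
cv2.imwrite('pics/p5.png',np.hstack([cv2.resize(a,(400,400),interpolation=2),cv2.resize(b,(400,400),interpolation=2)]))
```

```text
shift cm [-0.14  0.06  0.37] yaw -0.0003 t 3.7333 reader xy mm -27.7 -1.4 z 0.0637 F [ 0.1 -0.2  0.9] w 0.07267223420103361 tilt [-0.0011 -0.0002]
```

View pics/p5.png

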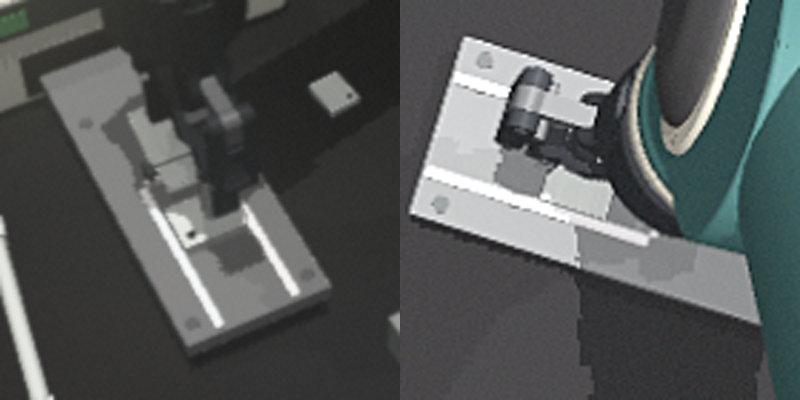

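{"api": "play_rows", "payload": {"motion": [[[-0.1,0.06,0.2,0],[-0.1,0.06,0.4,0],[-0.1,0.06,0.6,0],[-0.1,0.06,0.8,0],[-0.1,0.06,0.8,0],[-0.1,0.06,0.8,0],[-0.1,0.06,0.8,0]]]}}

```text
time_s: 4.42
tool_pos: [0.5057, -0.0331, 0.0562]
tool_rot: [0.0, 0.169, 0.986, -0.0]
force: [-0.2, -0.4, 0.7]
gripper_width: 0.0723
gripper_force: 0.0
```

```bash
python3 -c "
from h import *
go(-28.3,0,.05);print(state()['moment'])"
```

```text
shift cm [-0.01 -0.02  0.62] yaw -0.0 t 4.4167 reader xy mm -28.5 -0.1 z 0.0562 F [-0.2 -0.4  0.7] w 0.07228171412684413 tilt [ 0. -0.]
[0.04601484 0.01291464 0.01902099]
```

{"api": "play_rows", "payload": {"motion": [[[0,0,0.15,0],[0,0,0.3,0],[0,0,0.45,0],[0,0,0.6,0],[0,0,0.6,0],[0,0,0.6,0],[0,0,0.6,0]]]}}

```text
time_s: 5.0
tool_pos: [0.5057, -0.033, 0.0502]
tool_rot: [0.0, 0.169, 0.986, 0.0]
force: [0.5, 0.1, 0.7]
gripper_width: 0.0727
gripper_force: 0.0
```

```bash
python3 -c "
from h import *
go(-28.3,0,.05);print(state()['moment'])"
```

```text
shift cm [-0.01 -0.03  0.02] yaw -0.0 t 5.0 reader xy mm -28.6 -0.1 z 0.0502 F [0.5 0.1 0.7] w 0.07267226318040318 tilt [0. 0.]
[-0.02230134  0.00509528  0.03413096]
```

{"api": "play_rows", "payload": {"motion": [[[0,0,0.1,0],[0,0,0.2,0],[0,0,0.3,0],[0,0,0.4,0],[0,0,0.4,0],[0,0,0.4,0]]]}}

```text
time_s: 5.5
tool_pos: [0.5056, -0.033, 0.0461]
tool_rot: [-0.0, 0.169, 0.986, -0.0]
force: [-0.3, 0.7, 0.5]
gripper_width: 0.0726
gripper_force: 0.0
```

{"api": "play_rows", "payload": {"motion": [[[0,0,0.1,0],[0,0,0.2,0],[0,0,0.3,0],[0,0,0.3,0],[0,0,0.3,0]]]}}

```text
time_s: 5.92
tool_pos: [0.5056, -0.033, 0.0431]
tool_rot: [-0.0, 0.169, 0.986, -0.0]
force: [0.1, -0.0, 0.4]
gripper_width: 0.0722
gripper_force: 0.0
```

{"api": "play_rows", "payload": {"motion": [[[0,0,0.1,0],[0,0,0.2,0],[0,0,0.3,0],[0,0,0.3,0],[0,0,0.3,0]]]}}

```text
time_s: 6.33
tool_pos: [0.5057, -0.033, 0.0401]
tool_rot: [-0.0, 0.169, 0.986, -0.0]
force: [-0.3, 0.1, 0.8]
gripper_width: 0.0729
gripper_force: 0.0
```

```bash
python3 -c "
from h import *
go(-28.3,0,.04);print(state()['moment'])
d=capture('wrist');cv2.imwrite('pics/w6.png',d['img'])
g=cv2.cvtColor(d['img'],cv2.COLOR_BGR2GRAY)
for r in (236,243,250,258):print(r,np.where(abs(np.diff(g[r,200:440].astype(int)))>15)[0]+200)"
```

```text
shift cm [-0.02 -0.03  0.01] yaw 0.0 t 6.3333 reader xy mm -28.6 -0.2 z 0.0401 F [-0.3  0.1  0.8] w 0.07285194952532628 tilt [-0.0001 -0.    ]
[-0.01051134 -0.01301563  0.00664149]
236 [340 341]
243 [343 344]
250 [345 346]
258 [348 349]
```

{"api": "play_rows", "payload": {"motion": [[[0,0,0.1,0],[0,0,0.2,0],[0,0,0.3,0],[0,0,0.3,0],[0,0,0.3,0]]]}}

```text
time_s: 6.8
tool_pos: [0.5056, -0.0331, 0.0371]
tool_rot: [-0.0, 0.169, 0.986, -0.0]
force: [0.3, 0.3, -0.1]
gripper_width: 0.0729
gripper_force: 0.0
```

{"api": "play_rows", "payload": {"motion": [[[0,0,0.1,0],[0,0,0.2,0],[0,0,0.2,0],[0,0,0.2,0]]]}}

```text
time_s: 7.13
tool_pos: [0.5057, -0.033, 0.0351]
tool_rot: [-0.0, 0.169, 0.986, -0.0]
force: [-0.0, -0.2, -0.2]
gripper_width: 0.0725
gripper_force: 0.0
```

{"api": "play_rows", "payload": {"motion": [[[0,0,0.1,0],[0,0,0.2,0],[0,0,0.2,0],[0,0,0.2,0]]]}}

```text
time_s: 7.47
tool_pos: [0.5058, -0.0331, 0.0337]
tool_rot: [0.0, 0.169, 0.986, 0.0]
force: [-1.5, 0.6, 8.1]
gripper_width: 0.0723
gripper_force: 3.3
```

{"api": "play_rows", "payload": {"motion": [[[0,0,0.1,0],[0,0,0.2,0],[0,0,0.2,0],[0,0,0.2,0]]]}}

```text
time_s: 7.8
tool_pos: [0.5058, -0.033, 0.0318]
tool_rot: [0.0, 0.169, 0.986, 0.0]
force: [-1.7, 1.4, 8.7]
gripper_width: 0.0722
gripper_force: 4.7
```

```bash
python3 -c "
from h import *
go(-28.3,0,.028);s=state();M=rot(s['tool_rot'])
F=M.T@s['force'];m=M.T@s['moment'];print(F,m, 'y of Fz contact mm',m[0]/F[2]*1e3)"
```

```text
shift cm [ 0.   -0.03  0.38] yaw -0.0002 t 7.8 reader xy mm -28.6 0.0 z 0.0318 F [-1.7  1.4  8.7] w 0.07223546948203444 tilt [0.0002 0.0005]
[ 2.1057198   0.73729161 -8.66878502] [0.38976791 0.47436303 0.06867577] y of Fz contact mm -44.96223035122707
```

{"api": "play_rows", "payload": {"motion": [[[0,0,0.1,0],[0,0,0.2,0],[0,0,0.2,0],[0,0,0.2,0]]]}}

```text
time_s: 8.13
tool_pos: [0.5059, -0.0327, 0.0301]
tool_rot: [0.0, 0.169, 0.986, 0.0]
force: [-2.8, 1.9, 11.4]
gripper_width: 0.0725
gripper_force: 6.8
```

```bash
python3 -c "
from h import *
go(-28.3,0,.028);s=state();M=rot(s['tool_rot'])
print(M.T@s['force'],M.T@s['moment'])
a=capture('scene')['img'];b=capture('wrist')['img'];e=capture('top')['img']
cv2.imwrite('pics/p7.png',np.vstack([np.hstack([cv2.resize(cv2.convertScaleAbs(a[140:240,210:310],alpha=1.3),(400,400),interpolation=2),cv2.resize(cv2.convertScaleAbs(b[130:330,200:400],alpha=1.2),(400,400),interpolation=2)]),
 np.hstack([cv2.resize(cv2.convertScaleAbs(b[180:380,170:470],alpha=2.5),(300,200),interpolation=2),cv2.resize(e[200:300,360:500],(280,200),interpolation=2),np.zeros((200,220,3),np.uint8)])]))"
```

```text
shift cm [-0.   -0.07  0.21] yaw -0.0001 t 8.1333 reader xy mm -29.0 -0.0 z 0.0301 F [-2.8  1.9 11.4] w 0.07252229547338654 tilt [0.0003 0.001 ]
[  3.31088412   0.90159702 -11.39236623] [0.29456304 0.62320564 0.06516106]
```

View pics/p7.png

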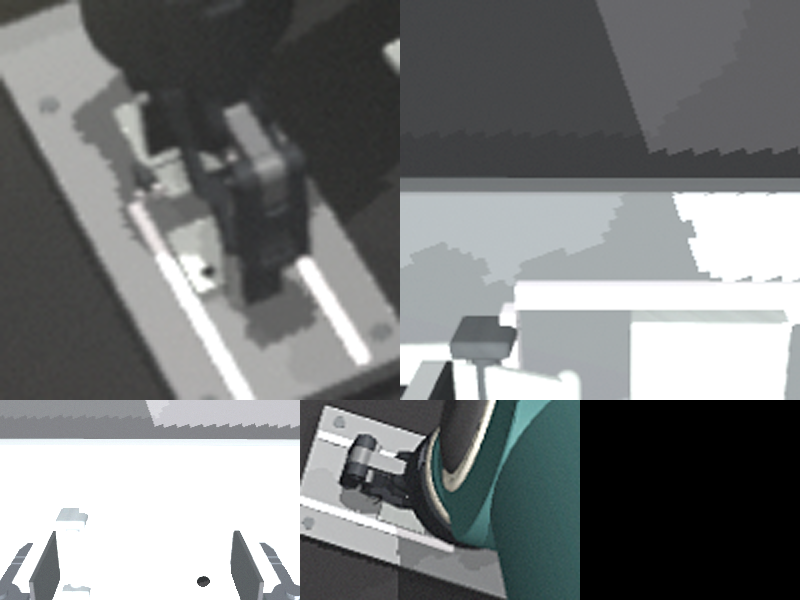

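{"api": "play_rows", "payload": {"motion": [[[0,0,0.1,0],[0,0,0.1,0],[0,0,0.1,0]]]}}

```text
time_s: 8.53
tool_pos: [0.5061, -0.0324, 0.0295]
tool_rot: [0.0, 0.169, 0.986, 0.001]
force: [-3.9, 2.2, 15.4]
gripper_width: 0.0727
gripper_force: 10.0
```

{"api": "play_rows", "payload": {"motion": [[[0,0,0.1,0],[0,0,0.1,0],[0,0,0.1,0]]]}}

```text
time_s: 8.78
tool_pos: [0.5061, -0.0324, 0.0292]
tool_rot: [0.0, 0.169, 0.986, 0.001]
force: [-6.4, 2.4, 24.0]
gripper_width: 0.0724
gripper_force: 16.0
```

```bash
python3 -c "
from h import *
go(-28.3,0,.028);s=state();M=rot(s['tool_rot'])
print(M.T@s['force'],M.T@s['moment'])"
```

```text
shift cm [ 0.   -0.1   0.12] yaw -0.0002 t 8.7833 reader xy mm -29.3 0.0 z 0.0292 F [-6.4  2.4 24. ] w 0.07237177837462788 tilt [0.0006 0.0019]
[  6.84186873   0.20523047 -23.95607671] [0.79025978 1.36597094 0.23327636]
```

{"api": "play_rows", "payload": {"motion": [[[0,0,-0.1,0],[0,-0.1,-0.1,0],[0,-0.2,-0.1,0],[0,-0.3,-0.1,0],[0,-0.4,-0.1,0],[0,-0.4,-0.1,0]]]}}

```text
time_s: 9.28
tool_pos: [0.5058, -0.0328, 0.0298]
tool_rot: [0.001, 0.168, 0.986, 0.003]
force: [-1.0, 10.6, 15.6]
gripper_width: 0.0725
gripper_force: 8.8
```

```bash
python3 -c "
from h import *
go(-28.3,0,.028);s=state();M=rot(s['tool_rot'])
print(M.T@s['force'],M.T@s['moment'])"
```

```text
shift cm [-0.01 -0.06  0.18] yaw 0.0025 t 9.2833 reader xy mm -28.9 -0.1 z 0.0298 F [-1.  10.6 15.6] w 0.07251382509570964 tilt [0.0021 0.005 ]
[  4.45371808   9.70967037 -15.57107799] [-1.45317121  1.07177138  0.19901169]
```

{"api": "play_rows", "payload": {"motion": [[[0,-0.1,-0.05,0],[0,-0.2,-0.05,0],[0,-0.3,-0.05,0],[0,-0.3,-0.05,0]]]}}

```text
time_s: 9.62
tool_pos: [0.5058, -0.0356, 0.0304]
tool_rot: [0.002, 0.167, 0.986, 0.003]
force: [0.1, 11.3, 11.3]
gripper_width: 0.0724
gripper_force: 6.5
```

```bash
python3 -c "
from h import *
go(-28.3,0,.028);s=state();M=rot(s['tool_rot'])
print(M.T@s['force'],M.T@s['moment'])"
```

```text
shift cm [0.09 0.21 0.24] yaw 0.003 t 9.6167 reader xy mm -26.1 0.9 z 0.0304 F [ 0.1 11.3 11.3] w 0.0724254371334512 tilt [0.0041 0.0045]
[  3.58811762  10.80039576 -11.25560561] [-1.83560002  0.59419499  0.07843582]
```

{"api": "play_rows", "payload": {"motion": [[[0,0,0.15,0],[0,0,0.15,0],[0,-0.1,0.15,0],[0,-0.2,0.15,0],[0,-0.3,0.15,0],[0,-0.3,0.15,0]]]}}

```text
time_s: 10.12
tool_pos: [0.5057, -0.0382, 0.0294]
tool_rot: [0.002, 0.167, 0.986, 0.003]
force: [1.6, 11.0, 17.2]
gripper_width: 0.0726
gripper_force: 8.4
```

```bash
cat >> h.py <<'E'
def fm():
    s=state();M=rot(s['tool_rot']);F=M.T@s['force'];m=M.T@s['moment']
    print('Ftool',F.round(1),'M',m.round(2),'y_c',((-m[0]-.205*F[1])/-F[2]*-1e3).round(1))
E
python3 -c "
from h import *
go(-28.3,0,.028);fm()"
```

```text
shift cm [0.16 0.46 0.15] yaw 0.0034 t 10.1167 reader xy mm -23.7 1.6 z 0.0294 F [ 1.6 11.  17.2] w 0.07257107151808431 tilt [0.0058 0.0048]
Ftool [  2.   11.  -17.1] M [-1.66  0.54  0.11] y_c 35.4
```

{"api": "play_rows", "payload": {"motion": [[[0.05,-0.1,0.02,0],[0.1,-0.2,0.02,0],[0.1,-0.3,0.02,0],[0.1,-0.4,0.02,0],[0.1,-0.5,0.02,0],[0.1,-0.5,0.02,0]]]}}

```text
time_s: 10.62
tool_pos: [0.5042, -0.0431, 0.0295]
tool_rot: [0.004, 0.167, 0.986, 0.003]
force: [2.8, 9.9, 15.5]
gripper_width: 0.0727
gripper_force: 7.8
```

```bash
python3 -c "
from h import *
go(-28.3,0,.028);fm()
c=capture('top')
"
```

```text
shift cm [0.18 0.97 0.15] yaw 0.0034 t 10.6167 reader xy mm -18.6 1.8 z 0.0295 F [ 2.8  9.9 15.5] w 0.07266222363658865 tilt [0.008 0.004]
Ftool [  0.5  10.4 -15.5] M [-1.69  0.15  0.01] y_c 28.5
```

{"api": "play_rows", "payload": {"motion": [[[0.1,-0.1,0.0,0],[0.15,-0.2,0.0,0],[0.15,-0.3,0.0,0],[0.15,-0.4,0.0,0],[0.15,-0.5,0.0,0],[0.15,-0.6,0,0],[0.15,-0.7,0,0],[0.15,-0.8,0,0],[0.15,-0.8,0,0]]]}}

```text
time_s: 11.42
tool_pos: [0.5004, -0.0505, 0.0294]
tool_rot: [0.004, 0.167, 0.986, 0.002]
force: [3.8, 9.6, 15.0]
gripper_width: 0.0727
gripper_force: 7.3
```

```bash
python3 -c "
from h import *
go(-28.3,0,.028);fm()
c=capture('wrist');g=cv2.convertScaleAbs(c['img'],alpha=1.2);cv2.imwrite('pics/w8.png',g)
g=cv2.cvtColor(c['img'],cv2.COLOR_BGR2GRAY);print(g[330:400:6,300:440:4])
"
```

```text
shift cm [0.06 1.8  0.15] yaw 0.0033 t 11.4167 reader xy mm -10.3 0.7 z 0.0294 F [ 3.8  9.6 15. ] w 0.07268701483443055 tilt [0.0085 0.0034]
Ftool [ -0.5  10.4 -15. ] M [-1.63 -0.14 -0.01] y_c 33.9
[[230 231 231 231 234 231 232 226 236 205 234 234 236 238 238 238 237 237
  238 238 237 239 238 237 234 236  82  39  39  45 163 163 163 148  51]
 [230 231 231 231 233 231 233 231 235 207 234 235 236 237 238 237 237 238
  237 238 236 239 238 246 234 235  45  40  40  40  45 163 163 162 125]
 [230 231 231 231 234 230 231 230 235 202 234 234 236 237 238 238 236 237
  237 238 236 239 238 236 234 236  38  40  40  39  42  65 162 162 162]
 [230 231 231 231 235 230 233 230 235 206 234 234 236 237 237 238 235 236
  237 237 235 239 238 235 235 235  39  40  40  40  39  44 127 162 161]
 [239 240 240 243 235 231 232 229 234 214 234 234 236 237 238 238 235 236
  237 238 235  92 121 235 234 255  39  39  39  39  39  37  45 161 161]
 [246 247 247 246 248 230 233 226 234 218 248 245 247 249 237 241 255 237
  236 238  23  20  20 251 255 255  39  39  39  40  39  39  40  44 162]
 [176 248 247 246 248 246 233 228 233 235 248 247 255 255 255 255 255 255
  255 255 255 255 255 255 255 254 194  39  40  40  40  39  41  66 229]
 [118 240 255 255 255 252 247 233 254 255 255 255 255 255 255 255 255 255
  255 255 255 255 255 255 255 255 255  39  38  39  38  39  52  65 166]
 [127 192 251 251 251 255 255 255 255 255 255 255 255 255 255 255 255 255
  255 255 254 254 254 254 254 253 253 251  39  37  40  38  60  58  48]
 [237 237 237 237 237 237 237 237 237 237 237 237 237 236 237 237 237 237
  237 237 237 237 236 236 236 236 236 236  73  38  38  39  64  47  50]
 [237 237 237 236 237 237 237 237 237 237 236 237 236 237 237 237 236 236
  236 236 236 236 236 236 236 236 236 236 236  39  38  39  65  48  49]
 [237 236 236 236 236 237 236 237 236 236 237 236 236 236 236 236 237 236
  236 236 236 236 236 236 236 236 236 236 236 101  38  42  90  50  49]]
```

{"api": "play_rows", "payload": {"motion": [[[0.05,-0.1,0.0,0],[0.05,-0.2,0.0,0],[0.05,-0.3,0.0,0],[0.05,-0.4,0.0,0],[0.05,-0.5,0.0,0],[0.05,-0.6,0,0],[0.05,-0.7,0,0],[0.05,-0.7,0,0]]]}}

```text
time_s: 12.13
tool_pos: [0.4977, -0.0571, 0.0294]
tool_rot: [0.004, 0.167, 0.986, 0.002]
force: [3.5, 9.6, 13.2]
gripper_width: 0.0729
gripper_force: 7.1
```

```bash
python3 -c "
from h import *
go(-28.3,0,.028);fm()
"
```

```text
shift cm [0.03 2.51 0.15] yaw 0.003 t 12.1333 reader xy mm -3.2 0.3 z 0.0294 F [ 3.5  9.6 13.2] w 0.0728975662201355 tilt [0.0087 0.0032]
Ftool [ -0.2  10.3 -13.2] M [-1.59 -0.24 -0.04] y_c 39.9
```

{"api": "play_rows", "payload": {"motion": [[[0,-0.1,0.0,0],[0,-0.15,0.0,0],[0,-0.15,0.0,0]]]}}

```text
time_s: 12.38
tool_pos: [0.4971, -0.0586, 0.0293]
tool_rot: [0.004, 0.167, 0.986, 0.002]
force: [3.9, 9.2, 14.2]
gripper_width: 0.0728
gripper_force: 7.2
```

```bash
python3 -c "
from h import *
go(-28.3,0,.028);fm()
"
```

```text
shift cm [0.02 2.66 0.15] yaw 0.003 t 12.3833 reader xy mm -1.6 0.3 z 0.0293 F [ 3.9  9.2 14.2] w 0.07278089954146011 tilt [0.0086 0.0031]
Ftool [ -0.8  10.  -14.2] M [-1.65 -0.19 -0.05] y_c 28.6
```

{"api": "play_rows", "payload": {"motion": [[[0,-0.05,0.0,0],[0,-0.1,0.0,0],[0,-0.15,0,0],[0,-0.15,0.0,0]]]}}

```text
time_s: 12.72
tool_pos: [0.4969, -0.0593, 0.0293]
tool_rot: [0.004, 0.167, 0.986, 0.003]
force: [5.1, 10.7, 13.0]
gripper_width: 0.0725
gripper_force: 8.2
```

```bash
python3 -c "
from h import *
go(-28.3,0,.028);fm()
"
```

```text
shift cm [0.02 2.75 0.15] yaw 0.0034 t 12.7167 reader xy mm -0.8 0.3 z 0.0293 F [ 5.1 10.7 13. ] w 0.07253157994650827 tilt [0.0088 0.0037]
Ftool [ -1.3  11.8 -12.9] M [-2.01 -0.23  0.05] y_c 32.3
```

{"api": "play_rows", "payload": {"motion": [[[0,-0.1,0.0,0],[0,-0.2,0.0,0],[0,-0.2,0,0],[0,-0.2,0.0,0]]]}}

```text
time_s: 13.05
tool_pos: [0.4968, -0.0595, 0.0294]
tool_rot: [0.004, 0.167, 0.986, 0.003]
force: [6.3, 15.3, 13.0]
gripper_width: 0.0726
gripper_force: 10.4
```

```bash
python3 -c "
from h import *
go(-28.3,0,.028);fm()
"
```

```text
shift cm [0.02 2.77 0.16] yaw 0.0044 t 13.05 reader xy mm -0.6 0.3 z 0.0294 F [ 6.3 15.3 13. ] w 0.07264129535640763 tilt [0.0095 0.0055]
Ftool [ -1.   16.6 -12.9] M [-3.06 -0.21  0.14] y_c 26.9
```

{"api": "play_rows", "payload": {"motion": [[[0,0.2,0.0,0],[0,0.4,0.0,0],[0,0.6,0,0],[0,0.8,0.0,0],[0,1.0,0,0],[0,1.2,0,0],[0,1.2,0,0],[0,1.2,0,0]]]}}

```text
time_s: 13.72
tool_pos: [0.4973, -0.058, 0.029]
tool_rot: [0.003, 0.17, 0.985, -0.002]
force: [-0.8, -9.9, 16.6]
gripper_width: 0.0727
gripper_force: 8.2
```

```bash
python3 -c "
from h import *
go(-28.3,0,.028);fm()
c=capture('wrist')
g=cv2.cvtColor(c['img'],cv2.COLOR_BGR2GRAY);print(g[340:380:6,360:440:2])
"
```

```text
shift cm [0.04 2.61 0.09] yaw -0.0025 t 13.7167 reader xy mm -2.2 0.3 z 0.029 F [-0.8 -9.9 16.6] w 0.07269116210069461 tilt [ 0.0054 -0.0044]
Ftool [ -2.7  -9.7 -16.6] M [ 2.57 -0.31 -0.06] y_c 35.2
[[237 236 236 238 238 237 237 238 237 237 238 240 238 237 237 236 234 235
  235 235 110  41  40  39  39  38  39  40  39  40  43  45 117 162 162 162
  162 162 162 119]
 [237 235 236 237 237 236 237 238 236 237 238 239 238 237 236 236 234 235
  236 237  73  39  39  39  39  39  40  39  38  39  39  41  45  68 162 162
  162 161 163 161]
 [236 235 237 237 237 236 237 238 235 236 237 238 238 236 236 235 233 235
  235 232 227  38  40  40  39  40  38  39  40  40  40  39  39  45  45 131
  162 161 162 162]
 [236 235 236 238 236 236 237 238 123  21  21  21  21  20  81 234 253 255
  255 254 237 130  39  39  40  39  39  39  40  38  39  38  39  38  44  44
   81 161 161 161]
 [255 255 255 255 255 254 249 255 227  32  32  31  33  33 255 255 255 255
  255 204 229 227 129  39  39  38  39  39  38  40  39  38  39  39  41  64
   67 154 229 229]
 [255 255 255 255 255 255 255 255 255 255 255 255 255 255 255 255 255 255
  255 255 255 255 255 254  39  39  39  39  39  39  39  40  38  39  47  67
   65 211 228 229]
 [255 255 255 255 255 255 255 255 255 255 255 255 255 255 255 255 255 255
  255 255 255 255 255 255 255  39  38  38  39  39  39  38  39  38  57  65
   61  45  50  51]]
```

{"api": "play_rows", "payload": {"motion": [[[0,0.1,-0.05,0],[0,0.1,-0.2,0],[0,0.1,-0.4,0],[0,0.1,-0.6,0],[0,0.1,-0.8,0],[0,0.1,-1.0,0],[0,0.1,-1.3,0],[0,0.1,-1.6,0],[0,0.1,-2.0,0],[0,0.1,-2.5,0],[0,0.1,-3,0],[0,0.1,-3,0]]]}}

```text
time_s: 14.77
tool_pos: [0.496, -0.0527, 0.0579]
tool_rot: [0.001, 0.169, 0.986, 0.0]
force: [-0.1, -0.4, -0.6]
gripper_width: 0.0726
gripper_force: 0.0
```

{"api": "play_rows", "payload": {"motion": [[[0,0,-1,0],[0,0,-3,0],[0,0,-6,0],[0,0,-9,0],[0,0,-12,0],[1,1,-14,0],[4,4,-14.5,0],[7,7,-14.5,0],[10,10,-14.5,0],[13,13,-14.5,0],[15,15,-14.5,0],[15,15,-14.5,0]]]}}

```text
time_s: 15.77
tool_pos: [0.4011, 0.144, 0.2024]
tool_rot: [-0.001, 0.164, 0.986, 0.001]
force: [-0.1, -0.4, -0.2]
gripper_width: 0.0727
gripper_force: 0.0
```

{"api": "play_rows", "payload": {"motion": [[[2,2,0,0],[5,5,0,0],[8,8,0,0],[10,10,0,0],[12,12,0,0],[12,12,0,0],[12,12,0,0]]]}}

```text
time_s: 16.35
tool_pos: [0.3304, 0.2924, 0.2023]
tool_rot: [0.0, 0.167, 0.986, -0.0]
force: [-0.4, -0.5, -0.1]
gripper_width: 0.0727
gripper_force: 0.0
```

```bash
python3 -c "
from h import *
go(-28.3,0,.2)
c=capture('top');g=cv2.cvtColor(c['img'],cv2.COLOR_BGR2GRAY)
cv2.imwrite('pics/t9.png',g)
# sample along reader x at coupon top height, several y
xs=np.arange(-72,50,2)
for y,z in((-18,.038),(-8,.038),(0,.042),(16,.038)):
    P=np.array([np.r_[O+ex*x/1e3+ey*y/1e3,z] for x in xs]);q=w2p(c,P)
    v=cv2.remap(g,np.float32(q[:,:1]),np.float32(q[:,1:]),1)[:,0]
    print(y,' '.join(f'{x}:{k}' for x,k in zip(xs,v)))
"
```

```text
shift cm [-27.3  -24.96   0.24] yaw 0.003 t 16.35 reader xy mm -277.0 -273.8 z 0.2023 F [-0.4 -0.5 -0.1] w 0.07266277174201562 tilt [ 0.0002 -0.0002]
-18 -72:142 -70:142 -68:140 -66:141 -64:142 -62:141 -60:139 -58:140 -56:140 -54:138 -52:140 -50:140 -48:141 -46:140 -44:141 -42:139 -40:136 -38:129 -36:220 -34:213 -32:214 -30:218 -28:212 -26:214 -24:211 -22:213 -20:215 -18:213 -16:214 -14:209 -12:211 -10:208 -8:214 -6:185 -4:122 -2:46 0:54 2:42 4:65 6:111 8:135 10:139 12:138 14:137 16:139 18:137 20:137 22:138 24:139 26:138 28:137 30:140 32:138 34:139 36:136 38:137 40:136 42:135 44:137 46:137 48:137
-8 -72:142 -70:141 -68:143 -66:142 -64:142 -62:142 -60:142 -58:142 -56:142 -54:142 -52:143 -50:143 -48:141 -46:142 -44:141 -42:141 -40:135 -38:126 -36:217 -34:209 -32:211 -30:214 -28:211 -26:210 -24:210 -22:213 -20:189 -18:180 -16:172 -14:196 -12:203 -10:200 -8:200 -6:198 -4:201 -2:205 0:157 2:161 4:213 6:186 8:191 10:204 12:203 14:203 16:204 18:204 20:205 22:204 24:204 26:203 28:204 30:203 32:204 34:206 36:205 38:205 40:209 42:165 44:135 46:135 48:136
0 -72:143 -70:142 -68:142 -66:142 -64:1
[... 167 characters left out ...]
210 -20:177 -18:183 -16:187 -14:201 -12:202 -10:200 -8:200 -6:199 -4:203 -2:203 0:133 2:204 4:211 6:187 8:205 10:203 12:203 14:203 16:205 18:202 20:204 22:204 24:203 26:204 28:204 30:205 32:204 34:204 36:205 38:207 40:197 42:132 44:136 46:135 48:136
16 -72:140 -70:140 -68:141 -66:141 -64:141 -62:141 -60:141 -58:140 -56:141 -54:139 -52:140 -50:139 -48:140 -46:140 -44:139 -42:139 -40:126 -38:137 -36:213 -34:214 -32:188 -30:202 -28:210 -26:212 -24:209 -22:208 -20:210 -18:210 -16:210 -14:207 -12:206 -10:205 -8:212 -6:135 -4:51 -2:67 0:79 2:55 4:71 6:76 8:133 10:136 12:135 14:135 16:137 18:134 20:133 22:133 24:136 26:133 28:132 30:136 32:129 34:132 36:133 38:131 40:140 42:129 44:136 46:135 48:136
```

```bash
python3 -c "
from rig import *
print(finish_job())"
```

```text
the job is handed in; nothing more can be done
None
```

The coupon is loaded and the job handed in at about 16 s. The last top-camera picture puts its leading edge within about 1 mm of the end stop, with the jaw resting on it and the hand drawn clear; the judge's verdict was not reported.

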